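# Spin the flywheel and brake it on the index

### The job

Check the bearing of the flywheel stand: with a fingertip, flick the wheel so that it spins freely at a turn in three seconds or faster, take the finger away and let the pointer on its rim run past the upright index plate at least once. Then, while the wheel still turns and its pointer is coming round to the plate again, brake the wheel with a fingertip so that it stops with the pointer in front of the plate, and take the finger away, leaving the wheel at rest there; once set going it must not come to a stop anywhere else. Do not lift, tip or shift the stand, and leave everything else on the bench where it is.

Things in the scene. Friction and masses are not known exactly. Their poses are not given: they have to be found in the camera images.
- stand: Flywheel stand, loose on the bench, about 3.8 kg: round grey base, 240 mm across, 20 mm thick, a column, and a level aluminium flywheel on top. Origin: centre of the base's underside, on the wheel's upright axis. z up; -x points from the axis to the index plate (yaw varies).
- hub_axis (a point): Point on the wheel's axis at the height of the disc's flat top face (70 mm above the bench). Disc 180 mm across, 16 mm thick. Its top is flat and bare from 50 to 90 mm from the axis: the place to brake, pressing down with a fingertip, anywhere round. The wheel sits on a spring: it gives from about 2 N and bottoms after 8 mm at 8 N. In the middle a hub 28 mm across rises 18 mm above the top face.
- stud (a point): Top of the stud opposite the pointer. Three alike upright round steel studs, 10 mm thick, fixed to the wheel, rise 22 mm above the disc's top face, 42 mm from the axis, 120 degrees apart (the others lie 60 degrees to either side of the pointer): good for flicking the wheel by pushing sideways.
- pointer_tip (a point): Tip of the dark tapering pointer that sticks out of the wheel's rim, 105 mm from the axis, 64 mm above the bench; the pointer is 8 mm thick, 60 to 68 mm above the bench. It turns with the wheel.
- index_face (a point): Middle of the inner face of the index plate, 110 mm from the axis, 66 mm above the bench. The plate is steel, upright, fixed on the base, 44 mm wide (along the stand's y), 8 mm thick, its top 76 mm above the bench. The pointer passes 5 mm in front of it.
- wheel (a joint): Angle of the wheel on its stand, rad, counter-clockwise from above positive, 0 with the pointer at the middle of the index plate; it has no end stops and counts on beyond a full turn. The bearing is light: spinning at 5 rad/s the wheel coasts for 13 to 17 s and slows by roughly an eighth each second; once stopped it stays where it is. It may be flicked either way round.
- model_wheel: Bystander, to be left alone: black model-aircraft wheel lying flat, 64 mm across, 22 mm tall. Origin at the centre of its underside.
- hex_key: Bystander, to be left alone: grey L-shaped hex key lying flat, 89 mm long. Origin at the centre of its underside.
- small_box: Bystander, to be left alone: brown-orange small box with lid, 36x87x30 mm. Origin at the centre of its underside.
- gear_motor: Bystander, to be left alone: black gear motor, 34x55x49 mm. Origin at the centre of its underside.
- sanding_block: Bystander, to be left alone: wooden sanding block, 61x106x24 mm. Origin at the centre of its underside.
- battery: Bystander, to be left alone: red battery pack lying flat, 34x110x23 mm. Origin at the centre of its underside.
- mix_cup: Bystander, to be left alone: small shallow metal cup, 54 mm across, 22 mm tall. Origin at the centre of its underside.
- pliers: Bystander, to be left alone: blue-handled pliers lying flat, 165 mm long. Origin at the centre of its underside.
There are look-alikes about, which are no part of the job. There is more than one size of the stand; the one meant has the size given above.

How it is judged (in metres and radians):
On the way, in this order (a step that is already met when the one before it is completed fails the run):
1. the wheel spins freely at 2 rad/s or more, untouched, its pointer on the side away from the plate ((velocity of joint wheel above 2 rad/s or velocity of joint wheel below -2 rad/s) and not (contact force between the fingers and stand above 0.05 N) and distance between pointer_tip and index_face above 0.14 m), for 0.05 s.
2. still untouched, the pointer runs past the index plate ((velocity of joint wheel above 0.15 rad/s or velocity of joint wheel below -0.15 rad/s) and not (contact force between the fingers and stand above 0.05 N) and distance between pointer_tip and index_face below 0.05 m), for 0.02 s.
3. a finger is on the wheel as its pointer comes to the plate (within 70 mm) (contact force between the fingers and stand above 0.3 N and distance between pointer_tip and index_face below 0.07 m).
At the end, for the whole second after the job is handed in: The wheel is at rest (under 0.05 rad/s) with the pointer's tip in front of the index plate: within 25 mm of the plate's middle line, sideways; the stand upright and within 12 mm of where it stood, the bystanders within 15 mm (y of pointer_tip in the frame of stand between -0.025 and 0.025 m and x of pointer_tip in the frame of stand below -0.08 m and velocity of joint wheel between -0.05 and 0.05 rad/s and distance of stand from where it was at the start of the episode below 0.012 m and angle between stand's own z axis and vertical below 0.05 rad and distance of each of model_wheel, hex_key, small_box, gear_motor, sanding_block, battery, mix_cup, pliers from where it was at the start of the episode below 0.015 m); the robot touches nothing.
It fails at once if the wheel, once turned from its starting angle, stands still with its pointer away from the plate (more than 50 mm) (distance of pointer_tip from where it was at the start of the episode above 0.03 m and velocity of joint wheel between -0.02 and 0.02 rad/s and distance between pointer_tip and index_face above 0.05 m).
It fails at once if the stand is shifted by more than 15 mm, lifted or tipped (distance of stand from where it was at the start of the episode above 0.015 m or height (world z) of stand above 0.006 m or angle between stand's own z axis and vertical above 0.1 rad).
It fails at once if a bystander is moved by more than 20 mm or lifted (distance of any of model_wheel, hex_key, small_box, gear_motor, sanding_block, battery, mix_cup, pliers from where it was at the start of the episode above 0.02 m).
It also fails if it takes over 64 s, if anything falls off the work surface, if the arm or the gripper's body presses on something with over 40 N, if the wrist force passes 120 N, or if a joint passes its speed limit or range.

### The arm

A 7-joint arm with a two-finger parallel gripper is mounted at the origin on a cart in front of the work surface, level with it; the furniture and walls round the work are solid. World frame = base frame: x ahead of the robot, y to its left, z up, the work surface at z = 0. Lengths are in m, angles in degrees, forces in N, time in s.
With the tool pointing down it reaches from about 0.425 to 0.875 m from the base axis. Payload 4.7 kg.
Tool frame: the origin (TCP) lies at the very end of the fingers, on their centre line; the grasp point (between the pads) lies 19 mm behind it; z points along the fingers, y is the line along which they close (so a half turn about z gives the same grasp; the last joint's range is limited). The gripper opens to 87 mm and grips with 3 to 60 N. Pads are 19 mm wide; open, the fingers measure 117 mm over their backs; the gripper's body (75 mm by 190 mm) begins 51 mm behind the grasp point.
Start: joints at [74.605, 18.392, -4.016, 83.108, 1.295, 78.541, -3.26], TCP at [0.181, -0.624, 0.223] pointing down, gripper open.
Joint ranges: [-163.93, 163.93], [-17.29, 119.83], [-79.2, 71.16], [3.27, 140.29], [-89.18, 269.18], [5.43, 117.66], [-154.24, 154.24]. Speed limits (degrees/s): [147.25, 147.25, 180, 180, 180, 180, 180].

### API

Orientations are given as [roll, pitch, yaw] about the fixed x, y, z axes, in that order (R = Rz(yaw) Ry(pitch) Rx(roll)).
In Python, from cell import telemetry, cams, env gives the robot as it stands.
- The arm moves only by the tool arm_command, never from a script. Its argument "series" is text: rows parted by semicolons, each of 5 numbers parted by spaces: the shift along the tool's x, y, z in mm, then the turn about the tool's z in rad, then the closure in counts, from 0 (fully open) to 255 (shut). A call has 1 to 20 rows; each row shifts and turns the commanded pose from where the row before left it, along the tool's axes as they then stand; what a row does not reach is not made up. A row lasts 1/12 s, in which the tool goes at most 41.7 mm and 7.16 degrees, less where a joint would pass 70% of its speed; a pose out of reach is approached as far as the arm can. A call is refused whole if a number of a shift passes 41.7 or a number of a turn 0.125, either way. A call with a gripper value outside its range is refused whole. The fingers move at their own pace and stop on an object; "squeeze" is the grip in N (left out, the last holds). Time passes only in rows, so rows that do not move let the fingers close. It gives the time, the measured TCP pose, the force, the opening and the grip force at its end, in the units of the state.
- telemetry.get_obs(): the state, without advancing time (a new reading comes with each control period).
- cams.read_camera(name): name is "scene" or "top" or "wrist"; returns the picture (384x512x3 uint8, blue, green, red); there is no depth.
- cams.calibration(name): a dict with "K" (3x3 intrinsics, pixels), "origin" and "rotation" of the camera in the world; the wrist camera has in their place "hand_eye" (4x4, takes a point from camera to tool coordinates, whose origin is the TCP and whose axes are the flange's). Camera axes: x right, y down, z forward; pixel columns grow to the right and rows downward; lengths in m; the calibration is good to about 2 mm. A picture is of the moment at which its call begins: read the wrist's pose just before it. calibration takes no time and is no camera call.
- env.sign_off(): hands the job in; it is judged then, once.
The state is a dict: "time_s": time; "qpos": joint angles; "joint_velocities": joint speeds; "effort": joint torques, N m; "tool_pos": TCP position; "tool_rot": TCP orientation; "force": force on the tool from outside, world axes, zero at the start; "wrist_torque": the same for the moment, N m; "grip_width": finger opening in m; "grasp_force": force on a finger pad.
Only numpy, scipy, OpenCV 4.12 (cv2) and the standard library are available. Lean on these libraries where they do the work, as an engineer would, in place of code of your own. Each camera call takes 0.05 s, during which the arm holds its last target. There are 200 camera calls.

## Working session

There is one attempt and no reset: what is moved stays moved. The work goes in short steps, Python scripts to look and compute and a tool call to move; the robot and the scene stay as the last step left them, time stands still between calls to the robot, and variables do not carry over. Pictures are saved under pics/ and viewed, at most 10 in all, crops included, and the job is handed in when it is done.

Besides the shell and the picture viewer there is one more tool, called after "Call:" by a JSON object that holds its "name" and its "arguments". arm_command: Moves the arm, as the interface text tells. Its arguments: {"type":"object","properties":{"series":{"type":"string"},"squeeze":{"type":"number"}},"required":["series"]}

```bash
mkdir -p pics; ls
python3 - <<'E'
from cell import telemetry,cams
import cv2
o=telemetry.get_obs();print(o)
for n in("top","scene"):
    cv2.imwrite(f"pics/{n}0.png",cams.read_camera(n)); c=cams.calibration(n);print(n,c)
print(cams.calibration("wrist"))
E
```

```text
pics
{'time_s': 0.0, 'qpos': array([74.60547235, 18.43828634, -4.01459149, 83.17391095,  1.29403274,
       78.54009568, -3.25970405]), 'joint_velocities': array([-0.01605901,  0.01470979, -0.02964803,  0.061537  , -0.09464254,
       -0.00233879,  0.05623421]), 'effort': array([-2.46348254e-04, -4.91288316e+01, -4.04060371e-01, -3.12530744e+01,
       -6.38854830e-02,  4.36437281e-02,  1.72824857e-04]), 'tool_pos': array([ 0.18116652, -0.62367839,  0.22147882]), 'tool_rot': array([-1.79892890e+02,  5.03367271e-03,  1.62034709e+01]), 'force': array([ 0.13524394, -0.33540436, -0.78577738]), 'wrist_torque': array([-0.05798898,  0.01939395, -0.00198991]), 'grasp_force': 0.0, 'grip_width': 0.08722080272145884}
top {'K': array([[487.02259527,   0.        , 252.43034237],
       [  0.        , 487.02259527, 184.16520264],
       [  0.        ,   0.        ,   1.        ]]), 'origin': array([ 0.17245339, -0.13756079,  1.62563019]), 'rotation': array([-164.2084515 ,   -0.51304543,  -71.86391681])}
scene {'K': array([[454.22473356,   0.        , 247.4642672 ],
       [  0.        , 454.22473356, 193.2270902 ],
       [  0.        ,   0.        ,   1.        ]]), 'origin': array([ 0.05562455, -1.07252816,  1.05062094]), 'rotation': array([-128.96771198,    1.11594792,  -27.389889  ])}
{'K': array([[286.6228208 ,   0.        , 253.61762607],
       [  0.        , 286.6228208 , 186.80348434],
       [  0.        ,   0.        ,   1.        ]]), 'hand_eye': array([[ 6.23805738e-04, -9.67167639e-01, -2.54138485e-01,
         6.78756061e-02],
       [ 9.99999035e-01,  2.87864151e-04,  1.35907100e-03,
        -1.91309227e-04],
       [-1.24129213e-03, -2.54139088e-01,  9.67166885e-01,
        -1.61905104e-01],
       [ 0.00000000e+00,  0.00000000e+00,  0.00000000e+00,
         1.00000000e+00]])}
```

View pics/top0.png

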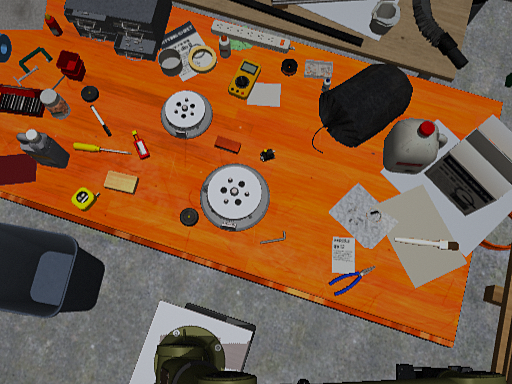

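View pics/scene0.png

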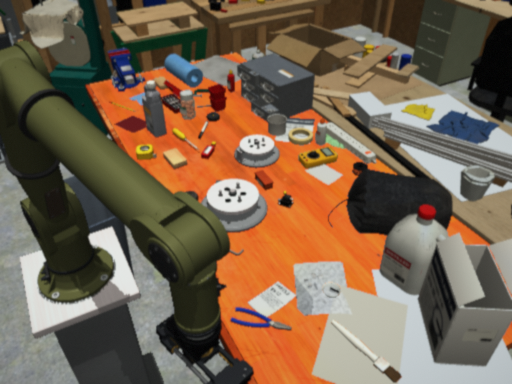

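The top picture shows the larger stand at about (235,197), with the plate near (228,226). The smaller look-alike is at (187,113). I'll zoom in and locate it.

```bash
cat > h.py <<'E'
import numpy as np,cv2
from scipy.spatial.transform import Rotation as R
from cell import telemetry,cams
def cam(n):
    c=cams.calibration(n)
    if n!="wrist":
        return c["K"],np.array(c["origin"]),R.from_euler("xyz",c["rotation"],degrees=True).as_matrix()
    o=telemetry.get_obs();T=np.eye(4);T[:3,:3]=R.from_euler("xyz",o["tool_rot"],degrees=True).as_matrix();T[:3,3]=o["tool_pos"]
    M=T@c["hand_eye"];return c["K"],M[:3,3],M[:3,:3]
def ray(C,uv,z):
    K,o,r=C;d=r@np.linalg.inv(K)@[uv[0],uv[1],1];return o+d*(z-o[2])/d[2]
def proj(C,p):
    K,o,r=C;q=K@r.T@(np.array(p)-o);return q[:2]/q[2]
E
python3 - <<'E'
from h import *
C=cam("top");im=cv2.imread("pics/top0.png")
g=im[155:240,190:280];cv2.imwrite("pics/c0.png",cv2.resize(g,None,fx=6,fy=6,interpolation=cv2.INTER_CUBIC))
hsv=cv2.cvtColor(im,cv2.COLOR_BGR2HSV)
m=((hsv[...,1]<60)&(hsv[...,2]>190)).astype(np.uint8)
m[:150]=0;m[240:]=0;m[:,:195]=0;m[:,280:]=0
c=max(cv2.findContours(m,0,1)[0],key=cv2.contourArea);e=cv2.fitEllipse(c);print(e,ray(C,e[0],.07))
for n,p in dict(base=(235,198),plate=(228,226),mwheel=(189,217),hex=(274,238),red=(228,145),motor=(267,155)).items():print(n,ray(C,p,.02))
S=cam("scene");print(proj(S,ray(C,e[0],.07)))
E
```

```text
((233.98329162597656, 192.04501342773438), (50.02202224731445, 52.543216705322266), 84.52008819580078) [0.55007878 0.03559556 0.07      ]
base [0.54347452 0.03116119 0.02      ]
plate [0.44471631 0.02244511 0.02      ]
mwheel [0.43276153 0.15672789 0.02      ]
hex [ 0.45425497 -0.13582952  0.02      ]
red [0.71716786 0.11582114 0.02      ]
motor [ 0.72482921 -0.02521235  0.02      ]
[232.41883197 193.67896589]
```

View pics/c0.png

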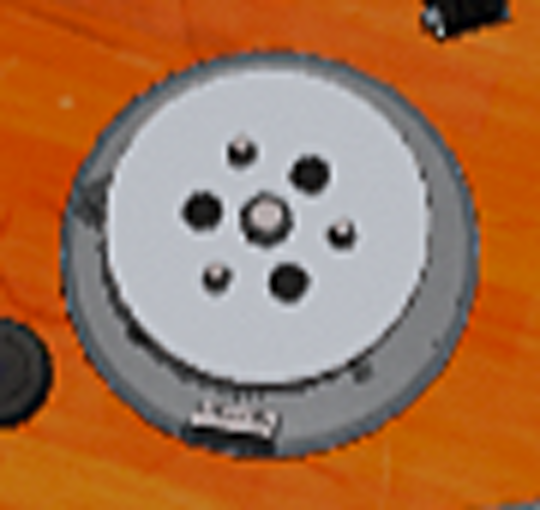

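The crop shows the pointer at crop (90,203), the plate top at (235,415), the hub at (267,215), and the studs at (240,150), (342,233) and (216,277). The stud opposite the pointer is on the −y side.

Run:
```python
from h import *
C=cam("top");f=lambda u,v,z:ray(C,(190+u/6-.4,155+v/6-.4),z)
ax=f(267,215,.088);print(ax)
for n,p in dict(ptr=(82,203,.064),plate=(237,412,.076),s1=(240,148,.092),s2=(342,230,.092),s3=(216,272,.092)).items():
    q=f(*p)-ax;print(n,q[:2]+ax[:2],np.hypot(*q[:2]),np.degrees(np.arctan2(q[1],q[0])))
```

```text
[0.55098941 0.03497932 0.088     ]
ptr [0.53131302 0.13708461] 0.10398389679974755 100.90758022259334
plate [0.44481172 0.01639536] 0.10779176415549767 -170.07225718302183
s1 [0.58130231 0.06071998] 0.03976749558960942 40.33675529504828
s2 [ 0.55477954 -0.00680678] 0.041957632430323036 -84.8172720487547
s3 [0.51117076 0.0504493 ] 0.042718203308037335 158.76830403922875
```

Call:
{"name": "arm_command", "arguments": {"series": "0 0 0 -0.117 255;0 0 0 -0.117 255;0 0 0 -0.117 255;0 0 0 -0.117 255;0 0 0 -0.117 255;0 0 0 -0.117 255;0 0 0 -0.117 255;0 0 0 -0.117 255;0 0 0 -0.117 255;0 0 0 -0.117 255;0 0 0 -0.117 255;0 0 0 0 255", "squeeze": 10}}

```text
time_s: 1.1
tool_pos: [0.1812, -0.6239, 0.2219]
tool_rot: [-180.0, -0.1, 90.1]
force: [0.3, -0.2, -0.0]
grip_width: 0.0149
grasp_force: 0.0
```

Call:
{"name": "arm_command", "arguments": {"series": "32.7 20.5 0 0 255;32.7 20.5 0 0 255;32.7 20.5 0 0 255;32.7 20.5 0 0 255;32.7 20.5 0 0 255;32.7 20.5 0 0 255;32.7 20.5 0 0 255;32.7 20.5 0 0 255;32.7 20.5 0 0 255;32.7 20.5 8 0 255;32.7 20.5 8 0 255;32.7 20.5 8 0 255;32.7 20.5 8 0 255;32.7 20.5 8 0 255;32.7 20.5 8 0 255;32.7 20.5 8 0 255;32.7 20.5 8 0 255;32.7 20.5 8 0 255;0 0 10 0 255;0 0 10 0 255"}}

```text
time_s: 2.77
tool_pos: [0.5515, -0.0327, 0.1299]
tool_rot: [180.0, -0.1, 90.1]
force: [-0.2, -1.6, -0.3]
grip_width: 0.0004
grasp_force: 0.0
```

Run:
```python
from h import *
print(telemetry.get_obs())
C=cam("wrist");cv2.imwrite("pics/w1.png",cams.read_camera("wrist"))
for p in [(.551,.035,.088),(.558,-.006,.092),(.531,.137,.064),(.443,.016,.066)]:print(proj(C,p))
```

```text
{'time_s': 2.7667, 'qpos': array([ 40.13411188,  15.15026342, -44.87881132, 102.56895461,
        11.45627788,  66.97923139,  -8.1625338 ]), 'joint_velocities': array([ -0.08287543,   6.13569667,   5.00905412,   9.15446727,
         7.13349421, -12.06542092,  -3.53561999]), 'effort': array([-1.62396669e+00, -3.55836153e+01, -7.27922156e+00, -2.96861619e+01,
       -4.52281823e-01,  8.94516706e-02, -2.98180757e-02]), 'tool_pos': array([ 0.55149811, -0.03267904,  0.12987547]), 'tool_rot': array([ 1.79997301e+02, -9.41673884e-02,  9.00987890e+01]), 'force': array([-0.19462202, -1.59662629, -0.28156565]), 'wrist_torque': array([-0.05296221, -0.03453569, -0.00486688]), 'grasp_force': 0.0, 'grip_width': 0.0004438867355736904}
[254.96507797 113.29655231]
[264.623021   172.80455494]
[225.88022412 -41.92655644]
[116.20743262 137.95210915]
```

View pics/w1.png

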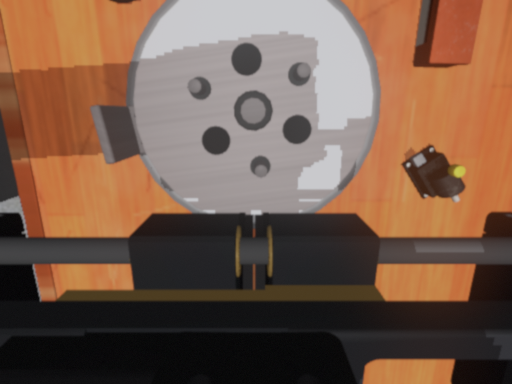

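The wrist view matches: hub (253,110), studs (261,170), (304,72) and (196,88), plate at (115,133). The finger assembly is at (254,245).

Run:
```python
from h import *
C=cam("wrist")
ax=ray(C,(253,109),.088)
for p in [(253,109),(261,171),(304,72),(197,88)]:
    q=ray(C,p,.092);d=q-ax;print(q,np.hypot(*d[:2]),np.degrees(np.arctan2(d[1],d[0])))
print(ax,ray(C,(104,107),.076),ray(C,(115,162),.076))
t=telemetry.get_obs()["tool_pos"]
for dx in(-.015,0,.015):
  for dy in(-.01,.01):
    for dz in(0,.019,.07): print(dx,dy,dz,proj(C,t+[dx,dy,dz]).round())
```

```text
[0.54762954 0.03516754 0.092     ] 3.635325171958128e-05 -53.83355085688499
[ 0.55319536 -0.00686026  0.092     ] 0.042426657253745274 -82.43258316559306
[0.58051212 0.05814654 0.092     ] 0.040116852845686356 34.894703574552814
[0.51104257 0.0484414  0.092     ] 0.03889027716238195 160.0889353772464
[0.54760808 0.03519689 0.088     ] [0.44043852 0.03675057 0.076     ] [ 0.4433947  -0.00322406  0.076     ]
-0.015 -0.01 0 [231. 244.]
-0.015 -0.01 0.019 [229. 259.]
-0.015 -0.01 0.07 [217. 326.]
-0.015 0.01 0 [231. 213.]
-0.015 0.01 0.019 [228. 225.]
-0.015 0.01 0.07 [215. 279.]
0 -0.01 0 [256. 244.]
0 -0.01 0.019 [256. 259.]
0 -0.01 0.07 [256. 326.]
0 0.01 0 [256. 213.]
0 0.01 0.019 [256. 225.]
0 0.01 0.07 [257. 279.]
0.015 -0.01 0 [280. 244.]
0.015 -0.01 0.019 [283. 259.]
0.015 -0.01 0.07 [296. 326.]
0.015 0.01 0 [281. 213.]
0.015 0.01 0.019 [284. 225.]
0.015 0.01 0.07 [298. 280.]
```

Run:
```python
from h import *
C=cam("scene");im=cams.read_camera("scene")
u,v=proj(C,telemetry.get_obs()["tool_pos"]).astype(int);print(u,v,u-60,v-70)
cv2.imwrite("pics/s2.png",cv2.resize(im[v-70:v+40,u-60:u+60],None,fx=5,fy=5,interpolation=cv2.INTER_CUBIC))
```

```text
241 192 181 122
```

View pics/s2.png

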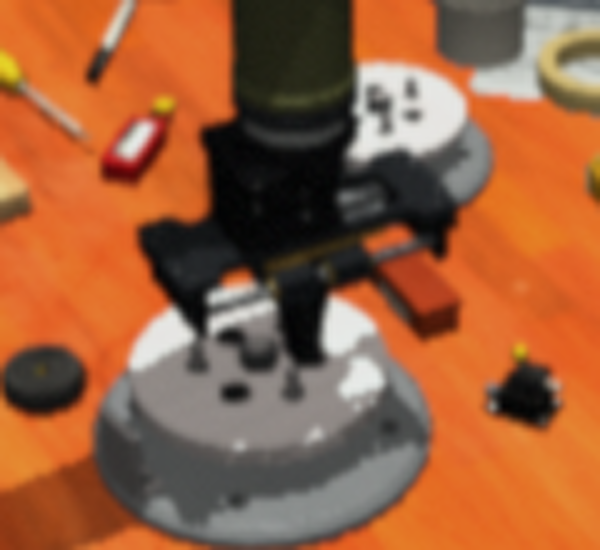

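Call:
{"name": "arm_command", "arguments": {"series": "0 -2 15 0 255;0 0 15 0 255;0 0 15 0 255;0 0 6 0 255;0 0 0 0 255;0 0 0 0 255;0 0 0 0 255"}}

```text
time_s: 3.45
tool_pos: [0.5496, -0.0367, 0.0806]
tool_rot: [179.9, 0.0, 89.9]
force: [0.6, -0.1, 0.3]
grip_width: 0.0
grasp_force: 0.0
```

Call:
{"name": "arm_command", "arguments": {"series": "0 0 2 0 255;0 0 0 0 255;0 0 0 0 255;0 0 0 0 255"}}

```text
time_s: 3.78
tool_pos: [0.5491, -0.036, 0.0778]
tool_rot: [180.0, 0.0, 89.9]
force: [0.8, 1.2, 0.1]
grip_width: 0.0006
grasp_force: 0.0
```

Call:
{"name": "arm_command", "arguments": {"series": "0 0 2 0 255;0 0 0 0 255;0 0 0 0 255"}}

```text
time_s: 4.03
tool_pos: [0.5488, -0.036, 0.0754]
tool_rot: [-180.0, 0.0, 89.9]
force: [0.4, 0.3, 0.2]
grip_width: 0.0005
grasp_force: 0.0
```

Call:
{"name": "arm_command", "arguments": {"series": "0 0 2 0 255;0 0 0 0 255;0 0 0 0 255"}}

```text
time_s: 4.28
tool_pos: [0.5488, -0.0359, 0.0733]
tool_rot: [-180.0, -0.0, 89.9]
force: [-0.6, 0.1, 0.6]
grip_width: 0.0005
grasp_force: 0.0
```

Call:
{"name": "arm_command", "arguments": {"series": "0 0 2 0 255;0 0 0 0 255;0 0 0 0 255"}}

```text
time_s: 4.53
tool_pos: [0.5488, -0.036, 0.0714]
tool_rot: [-180.0, 0.0, 89.9]
force: [0.7, -0.8, -0.2]
grip_width: 0.0002
grasp_force: 0.0
```

Call:
{"name": "arm_command", "arguments": {"series": "0 0 2 0 255;0 0 0 0 255;0 0 0 0 255"}}

```text
time_s: 4.78
tool_pos: [0.5492, -0.036, 0.0697]
tool_rot: [180.0, 0.0, 89.9]
force: [0.9, 0.3, 1.4]
grip_width: 0.0001
grasp_force: 0.8
```

Call:
{"name": "arm_command", "arguments": {"series": "0 0 2 0 255;0 0 0 0 255;0 0 0 0 255"}}

```text
time_s: 5.03
tool_pos: [0.5492, -0.0361, 0.0677]
tool_rot: [180.0, 0.0, 89.9]
force: [0.2, -1.0, 4.2]
grip_width: 0.0003
grasp_force: 1.6
```

Call:
{"name": "arm_command", "arguments": {"series": "0 0 -14 0 255;0 0 -14 0 255;0 0 -14 0 255;10 -8 0 0 255;10 -7 0 0 255;9 -7 0 0 255;0 0 0 0 255;0 0 11 0 255;0 0 11 0 255;0 0 11 0 255;0 0 0 0 255;0 0 0 0 255;0 0 0 0 255"}}

```text
time_s: 6.12
tool_pos: [0.527, -0.007, 0.0761]
tool_rot: [-180.0, -0.0, 89.9]
force: [-0.1, 0.3, 0.1]
grip_width: 0.0006
grasp_force: 0.0
```

Call:
{"name": "arm_command", "arguments": {"series": "3 0 0 0 255;3 0 0 0 255;0 2 0 0 255;0 2 0 0 255;0 2 0 0 255;0 2 0 0 255;0 3 0 0 255;0 4.5 0 0 255;1 6 0 0 255;2 7.5 0 0 255;3 9 0 0 255;0 3 -20 0 255;0 0 -20 0 255;-20 -10 -5 0 255;-20 -10 0 0 255;0 0 0 0 255"}}

```text
time_s: 7.45
tool_pos: [0.5481, -0.0395, 0.1219]
tool_rot: [180.0, 0.2, 89.7]
force: [-0.8, -0.2, -1.0]
grip_width: 0.0006
grasp_force: 0.0
```

```bash
cat > track.py <<'E'
from h import *
import sys
A=np.array([.549,.035])
def grab(n=1,show=None):
    out=[]
    for i in range(n):
        t=telemetry.get_obs()["time_s"];C=cam("wrist");im=cams.read_camera("wrist")
        # black holes / dark: sample ring at r=42mm on the disc top for hole phase
        th=np.radians(np.arange(0,360,1.))
        def s(r,z):
            P=np.array([proj(C,(A[0]+r*np.cos(a),A[1]+r*np.sin(a),z)) for a in th]).astype(np.float32)
            g=cv2.cvtColor(im,cv2.COLOR_BGR2GRAY).astype(np.float32)
            v=cv2.remap(g,P[None,:,0],P[None,:,1],cv2.INTER_LINEAR,borderValue=-1)[0];return v
        out.append((t,s(.098,.068),s(.042,.07),im))
    return out
E
python3 - <<'E'
from track import *
print(telemetry.get_obs()["tool_pos"])
F=grab(6)
for i,(t,p,h,im) in enumerate(F): print(t);print("P",p[::6].astype(int));print("H",h[::6].astype(int))
cv2.imwrite("pics/w3.png",np.hstack([cv2.resize(F[0][3],(400,300)),cv2.resize(F[4][3],(400,300))]))
E
```

```text
[ 0.54809244 -0.03952448  0.12192272]
7.45
P [142 144 144 140 140 126 129  59  -1  -1  -1  -1  -1  -1  -1  -1  -1  -1
  -1  -1  -1  -1  -1 141 141 142 137 112  98  92  65  65  65  65 142  73
 139 145 144 143  49  32  31  31  28  32  69  34  37  40  75 140 140 139
 136 139 144 139 142 140]
H [163 162 163 164 130  77  77  84 166 164 166 165 164  98  71  71  71  71
 163 161 161 161 160 156  79  86  74 153 156 160 159 157 159 129  58  58
  57 104 156 158 157 158 160 155  86 125 131  79 156 156 157 157 160 159
  82  63  64  66  94 161]
7.5
P [142 144 143 140 141 126 129 136  -1  -1  -1  -1  -1  -1  -1  -1  -1  -1
  -1  -1  -1  -1  -1 141 141 142 137 108  98  93  65  66  64  65 142 140
 143  69 145 143  33  31  30  30  26  36  71  33  36  39  44 140 140 140
 136 139 144 139 141 139]
H [155 162 164 162 163 165  85  77  78 142 165 165 166 164 162  71  71  71
  70  88 163 160 160 157 160  85  93  87  79 157 157 160 157 158 156  74
  57  56  56 145 156 158 156 159 157 154  77 131 122 120 157 156 154 159
 160 150  64  65  67  67]
7.55
P [141 144 144 140 143 126 130 137  -1  -1  -1  -1  -1  -1  
[... 1228 characters left out ...]
09  75  76  86 166 165 167 165
 163  84  69  68  67  65 163 158 158 158 157 156  79 126  83 131 156 160
 158 156 158 155  67  55  55  65 154 156 157 157 160 156 138  84 132  85
 153 157 159 156 160 161]
7.7
P [142 145 143 141 145 127 129 137  -1  -1  -1  -1  -1  -1  -1  -1  -1  -1
  -1  -1  -1  -1  -1 141 142 142 138  98  98  94  64  66  65  66 143 139
 144 145 147  42  31  30  28  28  28  38  71  31  33  37  40  50 140 141
 136 140 145 140 142 140]
H [162 136  68  69  69  69 148 164 165 164 164 166  84  77  82 166 166 166
 167 164 157  69  67  66  64 131 161 158 158 156 158  97 114 121  77 156
 157 160 156 158 156 136  56  55  55 123 155 158 157 159 159 155  80 113
 118  86 159 157 156 161]
```

View pics/w3.png

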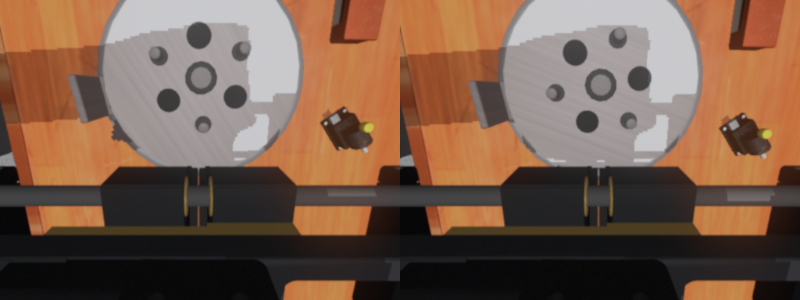

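Tracking works. The wheel turns at about 3.2 rad/s CCW, the pointer has just passed the plate, and the hole ring gives a clear phase. I'll lower to hover and keep tracking.

Call:
{"name": "arm_command", "arguments": {"series": "1 0 10 0 255;1 0 10 0 255;1 0 10 0 255;1 0 10 0 255;0 0 5 0 255;0 0 0 0 255;0 0 0 0 255;0 0 0 0 255;0 0 0 0 255;0 0 0 0 255;0 0 0 0 255;0 0 0 0 255;0 0 0 0 255;0 0 0 0 255"}}

```text
time_s: 8.92
tool_pos: [0.548, -0.031, 0.0766]
tool_rot: [180.0, 0.0, 89.9]
force: [0.5, 0.0, 0.3]
grip_width: 0.0005
grasp_force: 0.0
```

```bash
cat >> track.py <<'E'
def phase(h):
    k=np.arange(-9,10);c=[h[(f+np.concatenate([k,k+120,k+240]))%360].mean() for f in range(120)]
    f=int(np.argmin(c));w=[c[(f+j)%120] for j in range(-4,5)];p=np.polyfit(range(-4,5),w,2);return f+float(np.clip(-p[1]/(2*p[0]),-3,3)),min(c)
def run(n):
    F=grab(n);t=np.array([f[0] for f in F]);r=[phase(f[2]) for f in F]
    ph=np.degrees(np.unwrap(np.radians([3*a for a,_ in r])))/3
    p=np.polyfit(t-t[-1],ph,1 if n<8 else 2);print("t",t[-1],"now",telemetry.get_obs()["time_s"],"mod120",ph.round(1)%120,"w rad/s",np.radians(p[-2]),"phase at t",p[-1]%120,[int(x[1]) for x in r])
    return F,t,ph
E
python3 - <<'E'
from track import *
F,t,ph=run(6);print(telemetry.get_obs()["tool_pos"])
cv2.imwrite("pics/w4.png",F[-1][3])
E
```

```text
t 9.1667 now 9.2167 mod120 [ 94.1 101.3 108.5 115.6   2.8   9.7] w rad/s 2.4893941076054484 phase at t 9.826473600035456 [61, 61, 61, 61, 60, 60]
[ 0.54791153 -0.03094201  0.07648524]
```

View pics/w4.png

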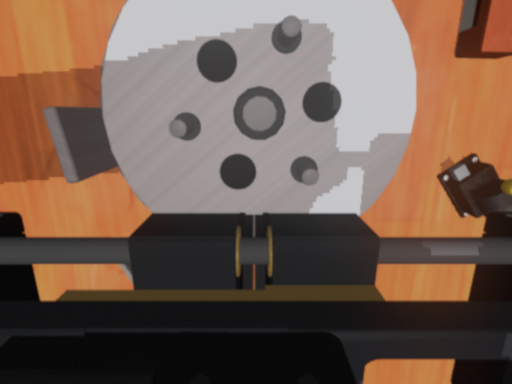

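At t=9.17 the pointer is at about 130° (unwrapped from 212°) and the plate at about 189°. It passes in about 0.4 s, and I'll brake on the pass after that.

Call:
{"name": "arm_command", "arguments": {"series": "0 0 0 0 255;0 0 0 0 255;0 0 0 0 255;0 0 0 0 255;0 0 0 0 255;0 0 0 0 255;0 0 0 0 255;0 0 0 0 255;0 0 0 0 255;0 0 0 0 255;0 0 0 0 255;0 0 0 0 255;0 0 0 0 255;0 0 0 0 255;0 0 0 0 255;0 0 0 0 255;0 0 0 0 255;0 0 0 0 255;0 0 0 0 255"}}

```text
time_s: 10.8
tool_pos: [0.5479, -0.031, 0.0765]
tool_rot: [-180.0, 0.0, 89.9]
force: [0.1, -0.4, 0.3]
grip_width: 0.0002
grasp_force: 0.0
```

Run:
```python
from track import *
run(5)
```

```text
t 11.0 now 11.05 mod120 [ 84.8  89.9  94.9  99.8 104.8] w rad/s 1.7408166405789853 phase at t 104.80615313597363 [61, 61, 61, 61, 61]
```

Call:
{"name": "arm_command", "arguments": {"series": "0 0 0 0 255;0 0 0 0 255;0 0 0 0 255;0 0 0 0 255;0 0 0 0 255;0 0 0 0 255;0 0 0 0 255;0 0 0 0 255;0 0 0 0 255;0 0 0 0 255;0 0 0 0 255;0 0 0 0 255;0 0 0 0 255;0 0 0 0 255;0 0 0 0 255;0 0 0 0 255;0 0 0 0 255;0 0 0 0 255"}}

```text
time_s: 12.55
tool_pos: [0.5479, -0.031, 0.0765]
tool_rot: [-180.0, 0.0, 89.9]
force: [-0.1, 0.1, 1.0]
grip_width: 0.0007
grasp_force: 0.0
```

Run:
```python
from track import *
run(5)
```

```text
t 12.75 now 12.8 mod120 [115.3 118.9   2.4   5.9   9.4] w rad/s 1.2255965123776575 phase at t 9.380843044496515 [61, 61, 60, 60, 60]
```

Call:
{"name": "arm_command", "arguments": {"series": "0 0 0 0 255;0 0 0 0 255;0 0 0 0 255;0 0 0 0 255;0 0 0 0 255"}}

```text
time_s: 13.22
tool_pos: [0.5479, -0.031, 0.0765]
tool_rot: [-180.0, 0.0, 89.9]
force: [0.4, 0.4, -1.1]
grip_width: 0.0006
grasp_force: 0.0
```

Run:
```python
from track import *
F,t,ph=run(3);cv2.imwrite("pics/w5.png",F[-1][3])
```

```text
t 13.3167 now 13.3667 mod120 [39.7 42.8 45.8] w rad/s 1.0494232458303485 phase at t 45.758426910064955 [59, 59, 59]
```

View pics/w5.png

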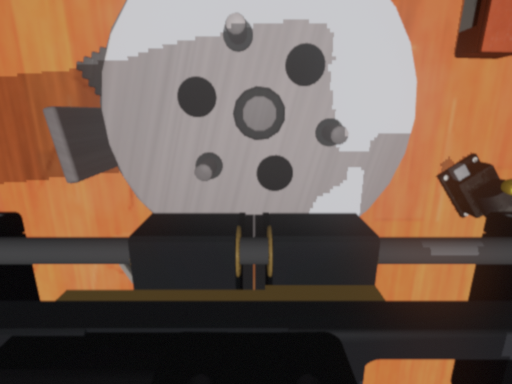

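The pointer tip is at (85,68), approaching the plate at (66,144). About 20° are left at 60°/s, so two waiting rows and then the brake.

Call:
{"name": "arm_command", "arguments": {"series": "0 0 0 0 255;0 0 0 0 255;0 0 7 0 255;0 0 4 0 255;0 0 0 0 255;0 0 0 0 255;0 0 0 0 255;0 0 0 0 255"}}

```text
time_s: 14.03
tool_pos: [0.5483, -0.031, 0.0659]
tool_rot: [180.0, 0.0, 89.9]
force: [-0.2, -0.7, 5.0]
grip_width: 0.0006
grasp_force: 2.3
```

Run:
```python
from track import *
F,t,ph=run(4);cv2.imwrite("pics/w6.png",F[-1][3])
```

```text
t 14.1833 now 14.2333 mod120 [62.8 62.7 62.6 62.5] w rad/s -0.027319894681752912 phase at t 62.54175839146607 [62, 62, 63, 63]
```

View pics/w6.png

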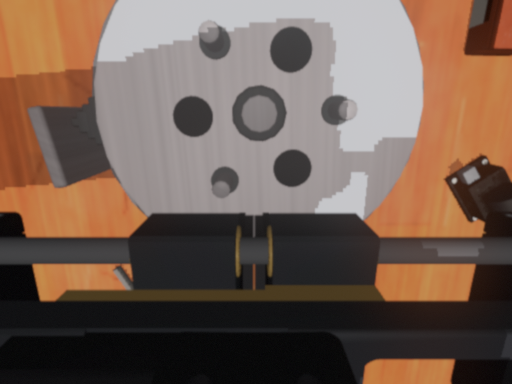

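Call:
{"name": "arm_command", "arguments": {"series": "0 0 -4 0 255;0 0 -12 0 255;0 0 -15 0 255;0 0 -15 0 255;0 0 -15 0 255;0 0 -15 0 255;0 0 0 0 255;0 0 0 0 255;0 0 0 0 255"}}

```text
time_s: 14.98
tool_pos: [0.5472, -0.0311, 0.1408]
tool_rot: [-179.9, 0.0, 89.9]
force: [-0.8, 0.6, -0.0]
grip_width: 0.0005
grasp_force: 0.0
```

Run:
```python
from track import *
F,t,ph=run(3);C=cam("wrist");im=F[-1][3]
u,v=proj(C,(.445,.02,.07)).astype(int);print(u,v)
x0,y0=max(u-60,0),max(v-60,0)
a=cv2.resize(im[y0:y0+130,x0:x0+130],(390,390),interpolation=cv2.INTER_CUBIC);print(x0,y0)
T=cam("top");it=cams.read_camera("top");cv2.imwrite("pics/t6.png",it)
b=cv2.resize(it[190:240,200:250],(390,390),interpolation=cv2.INTER_CUBIC)
cv2.imwrite("pics/w7.png",np.hstack([a,b]))
```

```text
t 15.0833 now 15.1333 mod120 [57.9 57.8 57.7] w rad/s -0.044448109846128084 phase at t 57.70202491711543 [64, 65, 64]
127 134
67 74
```

View pics/w7.png

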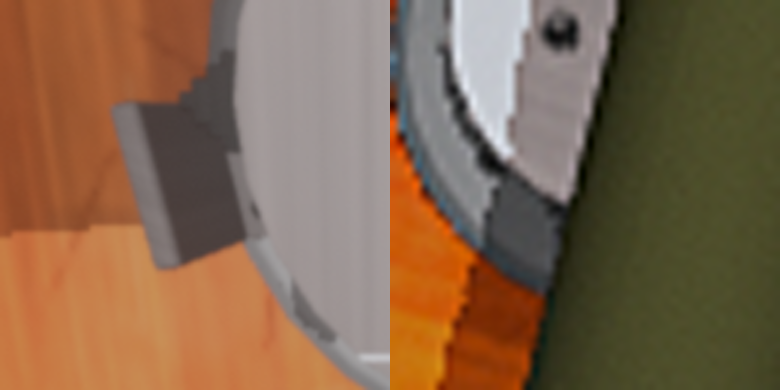

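The pointer tip is at wrist px (127,107) and the inner top edge of the plate runs from (114,108) to (127,162). The pointer is at the plate, but near its edge. I'll quantify the offset.

Run:
```python
from track import *
C=cam("wrist")
a=ray(C,(67+140/3,74+103/3),.076);b=ray(C,(67+180/3,74+265/3),.076);p=ray(C,(67+180/3,74+98/3),.066);h=A
e=(a-b)[:2];L=np.hypot(*e);print("plate",a,b,L,"tip",p,"side",(p-(a+b)/2)[:2]@e/L)
n=(a+b)[:2]/2-h;print("plate ang",np.degrees(np.arctan2(n[1],n[0])),"edge-normal ang",np.degrees(np.arctan2(-e[0]*-1,-e[1]))%360,"tip ang",np.degrees(np.arctan2(*(p[:2]-h)[::-1])))
run(3)
```

```text
plate [0.43918703 0.04019425 0.076     ] [ 0.44464954 -0.00146394  0.076     ] 0.04201480608111906 tip [0.44523229 0.04156189 0.066     ] side 0.021577461638629225
plate ang -171.69302558378158 edge-normal ang 187.47039660838087 tip ang 176.38164527662462
t 15.2833 now 15.3333 mod120 [57.5 57.3 57.2] w rad/s -0.04686743888936333 phase at t 57.19110497186862 [64, 65, 64]
```

Call:
{"name": "arm_command", "arguments": {"series": "0 -3 20 0 255;0 -3 20 0 255;0 -1 20 0 255;0 0 8 0 255;0 0 0 0 255;0 0 4 0 255;0 0 3 0 255;0 0 0 0 255;0 1 0 0 255;0 1.5 0 0 255;0 2 0 0 255;0 2 0 0 255;0 2 0 0 255;0 2 0 0 255;0 2 0 0 255;0 1.5 0 0 255;0 1 0 0 255;0 0 0 0 255;0 0 0 0 255"}}

```text
time_s: 16.92
tool_pos: [0.556, -0.0309, 0.0665]
tool_rot: [-180.0, -0.0, 89.9]
force: [1.5, -0.2, 4.7]
grip_width: 0.0006
grasp_force: 2.1
```

Run:
```python
from track import *
run(4)
```

```text
t 17.0667 now 17.1167 mod120 [69.7 69.7 69.7 69.7] w rad/s -0.009161205346768491 phase at t 69.64083318876865 [62, 62, 62, 62]
```

Call:
{"name": "arm_command", "arguments": {"series": "0 0 -1 0 255;0 0 -1 0 255;0 0 -1 0 255;0 0 -1 0 255;0 0 -1 0 255;0 0 -2 0 255;0 0 -5 0 255;0 0 -10 0 255;0 0 -15 0 255;0 0 -15 0 255;0 0 -15 0 255;0 0 -10 0 255;0 0 0 0 255;0 0 0 0 255"}}

```text
time_s: 18.28
tool_pos: [0.5563, -0.0311, 0.1441]
tool_rot: [179.9, 0.0, 89.9]
force: [0.7, -0.0, -0.9]
grip_width: 0.0003
grasp_force: 0.0
```

Run:
```python
from track import *
run(10);print(telemetry.get_obs()["tool_pos"],telemetry.get_obs()["force"])
```

```text
t 18.7333 now 18.7833 mod120 [69.  69.  69.  69.1 69.1 69.  69.  69.1 69.1 69.1] w rad/s 0.008817505849636085 phase at t 69.12964647934609 [65, 65, 65, 65, 64, 65, 65, 65, 65, 64]
[ 0.55582293 -0.03092596  0.14324623] [-0.11178889  0.35467034  0.28496577]
```

```bash
python3 -c "
from cell import env
print(env.sign_off())"
```

```text
the job is handed in; nothing more can be done
None
```

The job is handed in: I flicked the wheel to about 3.2 rad/s, let the pointer pass the plate untouched, and braked it on the next pass. Lifting the finger pushed it back to about 22 mm off the plate's middle and left it creeping, so I pressed again and dragged it into line. It now rests within about 1° of the middle with the finger clear; `sign_off` gave no verdict, and I didn't re-measure the stand or bystanders.

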